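# Lay an upended storage box down and push it home in its row

## Robot

A 6-joint arm with a two-finger parallel gripper is mounted at the origin on the work surface. World frame = base frame: x ahead of the robot, y to its left, z up, the work surface at z = 0. Lengths are in m, angles in rad, forces in N, time in s.
With the tool pointing down it reaches from about 0.325 to 1 m from the base axis. Payload 5.1 kg.
Tool frame: the origin (TCP) lies at the very end of the fingers, on their centre line; the grasp point (between the pads) lies 19 mm behind it; y points along the fingers, x is the direction in which the jaws open and shut, and the axes are right-handed (so a half turn about y gives the same grasp; the last joint's range is limited). The gripper opens to 85 mm and grips with 20 to 120 N. Pads are 22 mm wide; open, the fingers measure 114 mm over their backs; the gripper's body (76 mm by 85 mm) begins 54 mm behind the grasp point. The pads swing forward as they close: fully open they stand 13 mm farther back than shut.
Start: joints at [1.163, 0.124, 1.65, -0, 1.367, -0.083], TCP at [0.207, 0.616, 0.193] pointing down, gripper open.
Joint ranges: [-2.61, 2.61], [-1.02, 2.33], [0.03, 2.71], [-1.35, 4.49], [0.32, 2.68], [-2.91, 2.91]. Speed limits (rad/s): [2.57, 2.57, 3.14, 3.14, 3.14, 3.14].

## Interface

Orientations are given as a unit quaternion [w, x, y, z].
In Python, from cell import env gives the robot as it stands.
- The arm moves only by the tool step_arm, never from a script. Its argument "commands" is text: rows parted by semicolons, each of 7 numbers parted by spaces: the shift along the tool's x, y, z in mm, then the turn, a rotation vector about the tool's x, y, z in rad, then the closure in counts, from 0 (fully open) to 255 (shut). In form: tx ty tz rx ry rz grip; .... A call has exactly 8 rows; each row is the pose to reach, as a shift and turn from the pose commanded when the call began, along the tool's axes at that moment; what a row does not reach only later rows make up. A row lasts 1/10 s, in which the tool goes at most 50 mm and 8.59 degrees, less where a joint would pass 70% of its speed; a pose out of reach is approached as far as the arm can. A call with a gripper value outside its range is refused whole. The fingers move at their own pace and stop on an object; the grip force is fixed at half the most. Time passes only in rows, so rows that repeat a pose let the fingers close, or fill a call up. It gives the time, the measured TCP pose, the force and the opening at its end, in the units of the state.
- env.sense(): the state, without advancing time (a new reading comes with each control period).
- env.read_camera(name): name is "scene" or "side" or "wrist"; returns a dict with "pixels" (480x640x3 uint8, red, green, blue), "vertical_fov" (degrees; the focal length in pixels is half the picture's height over the tangent of half this angle, whatever the lens; pixels are square), "cx", "cy" (the principal point, pixels), "xyz" and "attitude" of the camera in the world; the wrist camera has in their place "T_tool_cam" (4x4, takes a point from camera to tool coordinates, whose origin is the TCP and whose axes are the tool frame's). Camera axes: x right, y down, z forward; pixel columns grow to the right and rows downward; lengths in m; the calibration is good to about 2 mm. A picture is of the moment at which its call begins: read the wrist's pose just before it. There is no depth.
- env.hand_in(): hands the job in, once; it reports no verdict.
Trained networks look in the newest picture that a camera, given by its name, has taken for a name from the list of things; names that differ only in an ending like _2 or _b are one class to them, and where a whole thing is asked for, a point or a joint stands for the part that bears it (a point fixed in the world has none). Each returns a list of dicts, best first, with "p" (0 to 1); they miss things now and then, are a little off and sometimes report something else, mostly with a low value. They report only what shows in the picture. A call takes as long as a camera call. They do not tell look-alikes from the thing itself.
- env.trace(camera, thing): "region" (480x640 bool, what is visible of it) and "extent" ([left, top, width, height] in pixels, round what is visible of it).
The state is a dict: "clock": time; "q": joint angles; "qd": joint speeds; "tau": joint torques, N m; "tool_pos": TCP position; "tcp_rot": TCP orientation; "ft_force": force on the tool from outside, world axes, zero at the start; "wrist_torque": the same for the moment, N m; "finger_gap": finger opening in m.
Only numpy, scipy, OpenCV 4.12 (cv2) and the standard library are available. Lean on these libraries where they do the work, as an engineer would, in place of code of your own. Each camera call takes 0.05 s, during which the arm holds its last target.

## Task

The green-lidded storage box has been left standing on its end: tip it over by pushing with the fingers so that it lies on its base with the lid on top, then push it along the table until its end is squarely up against the steel end stop, in the free place beside the box that already lies there. Only push it: do not pinch, lift or carry it, and leave the other things where they are.

Things in the scene. Friction and masses are not known exactly. Their poses are not given: they have to be found in the camera images.
- box: The upended box: clear plastic, flat green lid, 180 mm long, 100 wide, 80 high when lying; 0.3 to 0.55 kg, lid fixed. It stands on an end; origin: the centre of that end. Own z: along its length (up while it stands); own x: from lid to base (level while it stands, towards the stop; down once it lies); own y: its width. Pushed high on the lid it overbalances at about 24 degrees and falls onto its base; pushed lower it slides.
- box_center (a point): The middle of the box (90 mm from either end, 40 mm from lid and base, 50 mm from the sides), axes as box. At the start it is 270 to 330 mm in front of the stop's face, within 20 mm of the middle of the free place, turned at most 0.2 rad from the stop's own x.
- box_head (a point): The centre of the box's other end: the top end while it stands (180 mm up), the end that leads towards the stop once it lies.
- box_lid (a point): The centre of the outside of the box's lid, a flat 180 x 100 mm face.
- stop: Fixed dark steel end stop: an upright plate 310 mm wide, 110 high, 4 thick, its foot and gussets behind it. Origin: on the table, on the face the boxes come up against, at the middle of the free place. Own x: level, square into the face, the way the box is to be pushed (roughly to the robot's right); own y: along the plate (roughly away from the robot), which spans -70 to +240 mm; z up.
- row_box: A storage box of the same make that already lies on its base, lid up (180 x 100 x 80 mm high), with its end at the stop, centred about 170 mm along the stop's own y. Origin: the centre of its underside; own x along its length towards the stop. Leave it alone.
- shampoo: White plastic bottle, 56 mm across, 165 mm tall, upright, loose; origin under its centre. To be left alone, like the next five.
- spray_can: Aluminium can, 52 mm across, 150 mm tall, upright; origin under its centre.
- cream_jar: White jar, 64 mm across, 70 mm tall; origin under its centre.
- tape_roll: Cardboard ring, 84 mm across, 48 mm tall, lying flat; origin under its centre.
- soap_carton: Cardboard carton 85 x 55 x 35 mm high; origin under its centre.
- dust_brush: Flat wooden-handled brush lying on the table; origin on its underside.
Things that resemble listed ones, but are neither listed nor needed, are in the scene too. Leave any blue or pink look-alike of the box alone.

How it is judged:
On the way, in this order (a step that is already met when the one before it is completed fails the run):
1. the box is tipped over and lies on its base, lid up (angle between box_center's own x axis and vertical above 3.04 rad and height (world z) of box_center below 0.047 m), for 0.2 s.
2. the box is pushed squarely up against the stop, in the free place (all of step 1 and x of box_center in the frame of stop between -0.098 and -0.08 m and y of box_center in the frame of stop between -0.055 and 0.055 m and angle between the z axis of box_center and the x axis of stop, either way round below 0.07 rad), for 0.2 s.
At the end, for the whole second after the job is handed in: The box lies on its base, lid up (within 0.1 rad), its leading end against the stop (gap under 8 mm, long axis square to the plate within 0.07 rad), centred within 55 mm of the middle of the free place, at rest; the other things are where they were (all of step 2 and linear speed of box below 0.01 m/s); the robot touches nothing.
It fails at once if the box is lifted off the table (height (world z) of box_center above 0.125 m or (angle between box_center's own x axis and vertical above 2.9 rad and height (world z) of box_center above 0.063 m)).
It fails at once if the box is tipped the wrong way, onto its lid (angle between box_center's own x axis and vertical below 0.5 rad).
It fails at once if the box in the row or another bystander is moved more than 25 mm or knocked over (distance of any of row_box, shampoo, spray_can, cream_jar, tape_roll, soap_carton, dust_brush from where it was at the start of the episode above 0.025 m or angle between any of row_box, shampoo, spray_can, cream_jar, tape_roll, soap_carton, dust_brush's own z axis and vertical above 0.5 rad).
It also fails if it takes over 43 s, if anything falls off the work surface, if the arm or the gripper's body presses on something with over 40 N, if the wrist force passes 120 N, or if a joint passes its speed limit or range.

## Working session

There is one attempt and no reset: what is moved stays moved. The work goes in short steps, Python scripts to look and compute and a tool call to move; the robot and the scene stay as the last step left them, time stands still between calls to the robot, and variables do not carry over. Pictures are saved under pics/ and viewed, and the job is handed in when it is done.

Besides the shell and the picture viewer there is one more tool, called after "Call:" in YAML: its name, and indented under it one key for each argument. step_arm: Moves the arm, as the interface text tells. Its arguments: {"type":"object","properties":{"commands":{"type":"string"}},"required":["commands"]}

```bash
mkdir -p pics; ls; python3 - <<'E'
from cell import env
import cv2,json
s=env.sense();print(s)
for n in ["scene","side","wrist"]:
    c=env.read_camera(n);cv2.imwrite(f"pics/{n}0.png",c["pixels"][:,:,::-1])
    print({k:v for k,v in c.items() if k!="pixels"})
    for t in ["box","stop","row_box"]:
        print(n,t,[(round(d["p"],2),d["extent"]) for d in env.trace(n,t)])
E
```

```text
pics
{'clock': 0.0, 'q': array([ 1.16342982e+00,  1.24524898e-01,  1.65167932e+00, -1.32541381e-05,
        1.36748465e+00, -8.25829299e-02]), 'qd': array([ 9.91777189e-04, -6.26871169e-04,  1.34885964e-04, -1.04371266e-03,
       -8.95172401e-05,  9.42023909e-04]), 'tau': array([-3.46325151e-04, -4.23591471e+01, -3.65457809e+01, -4.67654289e-06,
        6.47090827e-03,  6.49607856e-06]), 'tool_pos': array([0.2071646 , 0.61537655, 0.19213714]), 'tcp_rot': array([-0.57387508,  0.57464557,  0.41194961, -0.4132159 ]), 'ft_force': array([-0.10906762,  0.61186932, -0.47853986]), 'wrist_torque': array([ 0.01777246, -0.03169602,  0.04650861]), 'finger_gap': 0.0851869228204319}
{'vertical_fov': 53.88584490172944, 'cx': 327.0194656609797, 'cy': 241.61945281313427, 'xyz': array([ 1.00816997, -0.65121666,  0.66312315]), 'attitude': array([-0.44224883,  0.84062599,  0.28014165, -0.13886893])}
scene box [(0.9, [290.9, 140.6, 43.0, 82.2]), (0.81, [239.5, 163.3, 60.6, 93.2]), (0.47, [336.1, 163.5, 52.0, 88.8])]
scene stop [(0.55, [243.9, 271.2, 179.2, 125.5])]
scene row_box []
{'vertical_fov': 42.4
[... 229 characters left out ...]
.5, 82.7]), (0.58, [255.8, 168.1, 45.4, 85.2]), (0.58, [183.6, 170.5, 53.2, 77.1])]
side stop [(0.77, [317.3, 252.4, 126.6, 98.2])]
side row_box [(0.71, [348.0, 223.1, 67.8, 52.7])]
{'vertical_fov': 64.38047210446918, 'cx': 322.0376083949396, 'cy': 236.40407340671862, 'T_tool_cam': array([[ 9.99999485e-01,  6.82025063e-04,  7.51591861e-04,
         3.54951450e-04],
       [-4.89771106e-04, -3.24321140e-01,  9.45946911e-01,
        -1.81408619e-01],
       [ 8.88916630e-04, -9.45946792e-01, -3.24320639e-01,
         8.45526651e-02],
       [ 0.00000000e+00,  0.00000000e+00,  0.00000000e+00,
         1.00000000e+00]])}
wrist box [(0.65, [0.0, 353.1, 70.7, 90.8])]
wrist stop []
wrist row_box []
```

View pics/scene0.png

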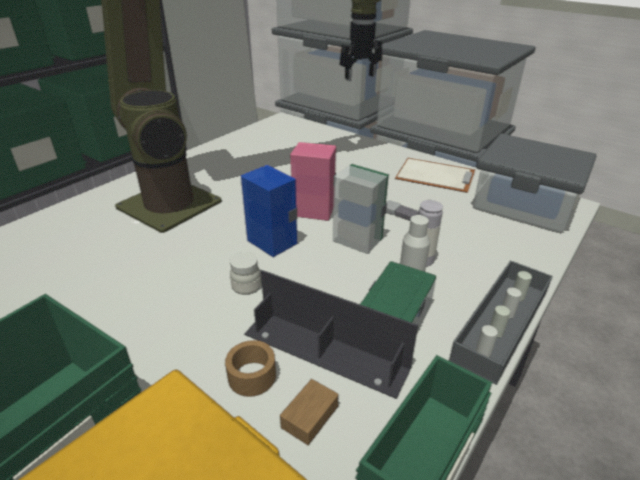

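View pics/side0.png

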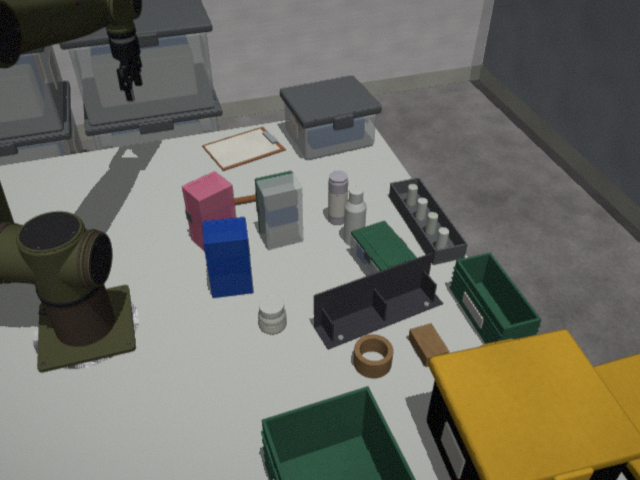

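View pics/wrist0.png

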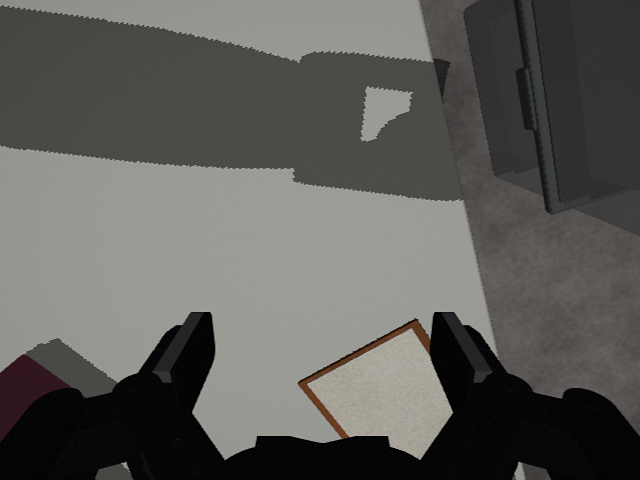

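The scene view shows the target box at about (362,210), with its green lid on the far (+y) side. The blue (270,210) and pink (314,180) look-alikes stand beside it, and the row box is at (400,290) behind the stop plate. The brush handle shows at (400,210), and the shampoo and spray can at (415,245) and (430,230). The side view agrees, with the box at (280,210) and the stop at (375,300).

```bash
cat > h.py <<'E'
import numpy as np,cv2
from scipy.spatial.transform import Rotation as R
CAM={"scene":(53.88584490172944,327.0194656609797,241.61945281313427,[1.00816997,-0.65121666,0.66312315],[-0.44224883,0.84062599,0.28014165,-0.13886893]),
"side":(42.444680855165984,322.36907310153856,240.8806460292802,[0.23359873,-1.04444644,1.09676699],[-0.40233826,0.90268274,-0.13843253,0.06422011])}
def rt(n):
    f,cx,cy,p,q=CAM[n];f=240/np.tan(np.radians(f/2));return f,cx,cy,np.array(p),R.from_quat([q[1],q[2],q[3],q[0]]).as_matrix()
def ray(n,u,v):
    f,cx,cy,p,M=rt(n);return p,M@np.array([(u-cx)/f,(v-cy)/f,1])
def atz(n,u,v,z=0):
    p,d=ray(n,u,v);return p+d*(z-p[2])/d[2]
def proj(n,P):
    f,cx,cy,p,M=rt(n);c=(np.atleast_2d(P)-p)@M;return np.c_[cx+f*c[:,0]/c[:,2],cy+f*c[:,1]/c[:,2]]
E
python3 - <<'E'
import cv2
a=cv2.imread("pics/scene0.png")[130:410,230:460];cv2.imwrite("pics/sc_z.png",cv2.resize(a,None,fx=2.1,fy=2.1,interpolation=cv2.INTER_CUBIC))
a=cv2.imread("pics/side0.png")[150:350,170:460];cv2.imwrite("pics/sd_z.png",cv2.resize(a,None,fx=2.7,fy=2.7,interpolation=cv2.INTER_CUBIC))
E
```

```text
(no output)
```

View pics/sc_z.png

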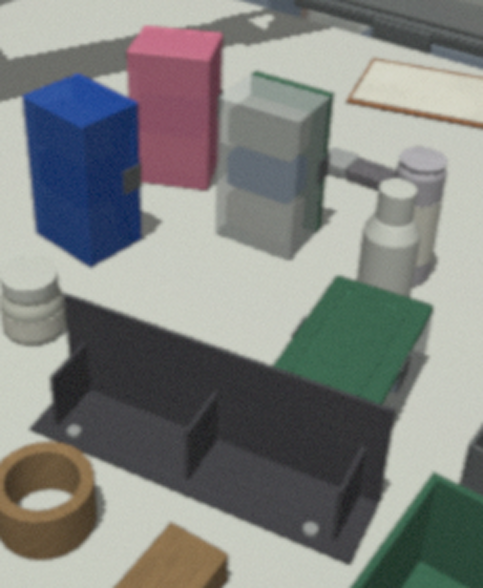

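View pics/sd_z.png

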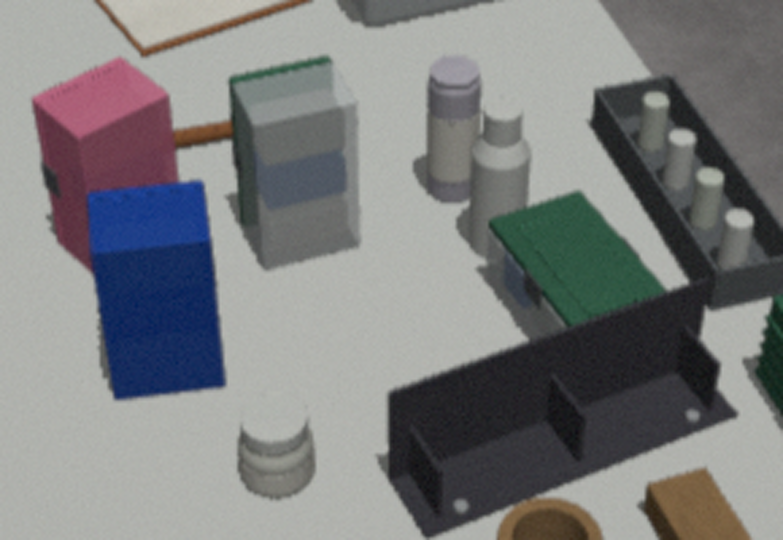

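```bash
cat > m.py <<'E'
from h import *
from scipy.optimize import least_squares
sc=lambda u,v:(230+u/2.1,130+v/2.1)
sd=lambda u,v:(170+u/2.7,150+v/2.7)
for n,p in [("scene",sc(65,297)),("scene",sc(395,410)),("side",sd(390,393)),("side",sd(703,284))]:
    print(n,"stop top",atz(n,*p,.11))
# box: own x toward stop (base at +.04), y width, z up
obs=[("scene",sc(253,73),(-.04,0,.18),-1),("scene",sc(332,95),(-.04,0,.18),1),("scene",sc(292,122),(.04,0,.18),1),("scene",sc(217,235),(.04,0,0),-1),("scene",sc(292,257),(.04,0,0),1),("scene",sc(320,232),(-.04,0,0),1),
("side",sd(230,77),(-.04,0,.18),-1),("side",sd(330,58),(-.04,0,.18),1),("side",sd(357,97),(.04,0,.18),1),("side",sd(267,268),(.04,0,0),-1),("side",sd(359,246),(.04,0,0),1)]
def f(p):
    c,s=np.cos(p[2]),np.sin(p[2]);o=[]
    for n,uv,b,sg in obs:
        x,y,z=b[0],sg*.05,b[2]
        o.append((proj(n,[p[0]+c*x-s*y,p[1]+s*x+c*y,z])-uv).ravel())
    return np.concatenate(o)
r=least_squares(f,[.4,.2,-1.6],loss="soft_l1");print("box",r.x,np.round(f(r.x).reshape(-1,2),1).tolist())
for n,p,z in [("scene",sc(397,190),.165),("scene",sc(423,160),.15),("side",sd(504,105),.165),("side",sd(455,70),.15),("scene",sc(30,275),.07),("side",sd(275,415),.07)]:print(n,z,atz(n,*p,z))
for p in [(25,95),(80,77),(140,103),(93,123),(140,28),(222,38),(215,60),(130,50)]: print("lookalike",p,atz("scene",*sc(*p),.18))
for p in [(338,152),(395,180)]: print("brush",atz("scene",*sc(*p),.02))
for p in [(175,140),(235,130)]: print("brush",atz("side",*sd(*p),.02))
E
python3 m.py
```

```text
scene stop top [ 0.50137799 -0.16013262  0.11      ]
scene stop top [ 0.80301382 -0.10795468  0.11      ]
side stop top [ 0.49924818 -0.1623781   0.11      ]
side stop top [ 0.79494631 -0.12011943  0.11      ]
box [ 0.50671982  0.16898275 -1.5018097 ] [[0.3, -0.9], [0.9, -0.6], [3.4, 0.6], [-2.0, 0.8], [-1.9, 3.7], [0.2, -0.4], [-1.0, -1.0], [-0.4, -2.4], [0.4, 0.8], [-1.1, 1.2], [0.8, 0.1]]
scene 0.165 [0.68898353 0.10126936 0.165     ]
scene 0.15 [0.67368418 0.19229427 0.15      ]
side 0.165 [0.69077818 0.10344977 0.165     ]
side 0.15 [0.67205442 0.18823929 0.15      ]
scene 0.07 [ 0.41352169 -0.11992815  0.07      ]
side 0.07 [ 0.41197209 -0.12203414  0.07      ]
lookalike (25, 95) [0.2949475  0.00602037 0.18      ]
lookalike (80, 77) [0.31148515 0.07438779 0.18      ]
lookalike (140, 103) [0.40303586 0.06711359 0.18      ]
lookalike (93, 123) [0.39345661 0.00375029 0.18      ]
lookalike (140, 28) [0.27731898 0.21987015 0.18      ]
lookalike (222, 38) [0.37312832 0.25752645 0.18      ]
lookalike (215, 60) [0.40278786 0.2022686  0.18      ]
lookalike (130, 50) [0.30893902 0.16316556 0.18      ]
brush [0.49211676 0.35663881 0.02      ]
brush [0.58324037 0.33979712 0.02      ]
brush [0.41510165 0.32668461 0.02      ]
brush [0.47835826 0.32470454 0.02      ]
```

```bash
cat > mv.py <<'E'
from h import *
from cell import env
def rel(P,yaw,verbose=True):
    """target TCP P, tool down, tool x along yaw (world); returns shift mm & rotvec in tool axes"""
    s=env.sense();q=s["tcp_rot"];M=R.from_quat([q[1],q[2],q[3],q[0]]).as_matrix()
    x=np.array([np.cos(yaw),np.sin(yaw),0]);y=np.array([0,0,-1.]);T=np.c_[x,y,np.cross(x,y)]
    print("now",np.round(s["tool_pos"],4),"t",round(s["clock"],2),"F",np.round(s["ft_force"],1),"gap",round(s["finger_gap"],3));print("toolx",np.round(M[:,0],3),"tooly",np.round(M[:,1],3),"toolz",np.round(M[:,2],3))
    print("shift",np.round(1000*M.T@(np.array(P)-s["tool_pos"]),1),"rot",np.round(R.from_matrix(M.T@T).as_rotvec(),3))
E
python3 -c "
from mv import *
rel([.506,.285,.155],.11); rel([.506,.285,.155],.11+np.pi)"
```

```text
now [0.2075 0.616  0.1935] t 0.6 F [0.1 0.6 0.5] gap 0.086
toolx [0.319 0.948 0.   ] tooly [ 0.  0. -1.] toolz [-0.948  0.319 -0.   ]
shift [-218.4   38.5 -388.5] rot [-0.     1.136  0.   ]
now [0.2075 0.616  0.1935] t 0.6 F [0.1 0.6 0.5] gap 0.086
toolx [0.319 0.948 0.   ] tooly [ 0.  0. -1.] toolz [-0.948  0.319 -0.   ]
shift [-218.4   38.5 -388.5] rot [ 0.    -2.006  0.   ]
```

Call:
step_arm:
  commands: "-22 0 -39 0 0.114 0 120; -44 0 -78 0 0.227 0 120; -66 0 -117 0 0.341 0 120; -87 0 -155 0 0.454 0 120; -109 0 -194 0 0.568 0 120; -131 0 -233 0 0.682 0 120; -153 0 -272 0 0.795 0 120; -175 0 -311 0 0.909 0 120"

```text
clock: 1.4
tool_pos: [0.4474, 0.3495, 0.1938]
tcp_rot: [0.697, -0.697, -0.117, 0.117]
ft_force: [0.4, 0.2, 0.2]
finger_gap: 0.0455
```

```bash
python3 -c "
from mv import *
rel([.506,.285,.155],.11)"
```

```text
now [0.4474 0.3495 0.1938] t 1.4 F [0.4 0.2 0.2] gap 0.045
toolx [0.945 0.326 0.001] tooly [ 0.001  0.    -1.   ] toolz [-0.326  0.945  0.   ]
shift [ 34.3  38.8 -80.1] rot [-0.     0.222  0.001]
```

Call:
step_arm:
  commands: "8 8 -16 0 0.055 0 120; 16 16 -32 0 0.11 0 120; 25 24 -48 0 0.165 0 120; 34 32 -64 0 0.222 0 120; 34 39 -80 0 0.222 0 120; 34 39 -80 0 0.222 0 120; 34 39 -80 0 0.222 0 120; 34 39 -80 0 0.222 0 120"

```text
clock: 2.2
tool_pos: [0.5047, 0.2872, 0.155]
tcp_rot: [0.706, -0.706, -0.041, 0.041]
ft_force: [-0.5, -0.2, 0.1]
finger_gap: 0.0452
```

```bash
python3 -c "
from mv import *
rel([.506,.215,.155],.11)
for n in ['scene','side','wrist']:
  c=env.read_camera(n);cv2.imwrite(f'pics/{n}1.png',c['pixels'][:,:,::-1])
a=cv2.imread('pics/scene1.png')[120:270,240:460];b=cv2.imread('pics/side1.png')[100:250,150:370]
cv2.imwrite('pics/z1.png',cv2.resize(np.vstack([a,b]),None,fx=2,fy=2,interpolation=cv2.INTER_CUBIC))
"
```

```text
now [0.5047 0.2872 0.155 ] t 2.2 F [-0.5 -0.2  0.1] gap 0.045
toolx [0.993 0.116 0.001] tooly [ 0.001  0.001 -1.   ] toolz [-0.116  0.993  0.001]
shift [ -7.1  -0.1 -71.9] rot [-0.001  0.006  0.001]
```

View pics/z1.png

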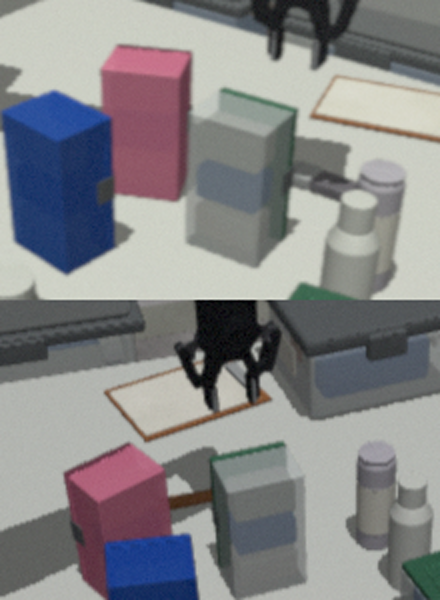

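View pics/wrist1.png

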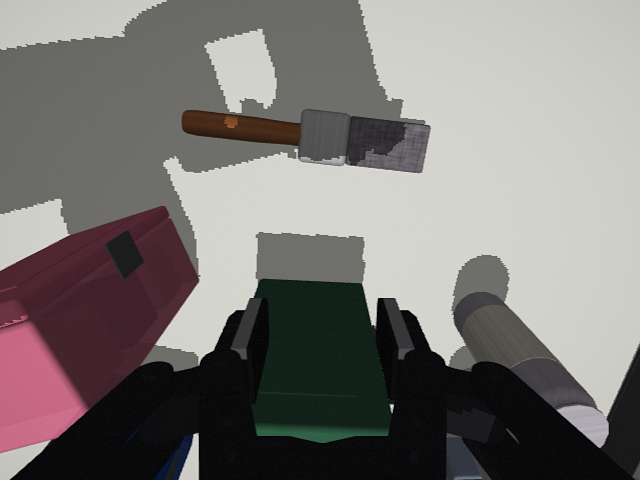

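The wrist view shows the green lid centred between the fingers, with its bottom edge running from (257,280) to (364,283). The brush (305,140) and the pink box (100,320) are clear of the fingers.

```bash
cat >> mv.py <<'E'
TC=np.array([[ 9.99999485e-01,6.82025063e-04,7.51591861e-04,3.54951450e-04],[-4.89771106e-04,-3.24321140e-01,9.45946911e-01,-1.81408619e-01],[8.88916630e-04,-9.45946792e-01,-3.24320639e-01,8.45526651e-02],[0,0,0,1]])
def watz(u,v,z):
    s=env.sense();q=s["tcp_rot"];M=R.from_quat([q[1],q[2],q[3],q[0]]).as_matrix()
    f=240/np.tan(np.radians(64.38047210446918/2))
    d=M@TC[:3,:3]@np.array([(u-322.04)/f,(v-236.4)/f,1]);p=s["tool_pos"]+M@TC[:3,3]
    return p+d*(z-p[2])/d[2]
E
python3 -c "
from mv import *
a=watz(257,280,0);b=watz(364,283,0);print(a,b,np.linalg.norm(a-b),np.arctan2(*(b-a)[1::-1]))
print(watz(255,430,.18),watz(390,432,.18))
print(watz(183,125,.02),watz(430,150,.02))
print(watz(472,312,0))"
```

```text
[0.45159357 0.20513203 0.        ] [0.55523785 0.21401093 0.        ] 0.10402390069497978 0.0854584189732956
[0.47922273 0.20732807 0.18      ] [0.54985271 0.21417449 0.18      ]
[0.38720699 0.34401871 0.02      ] [0.58688313 0.3477758  0.02      ]
[0.66753237 0.19488458 0.        ]
```

Call:
step_arm:
  commands: "0 0 -25 0 0 0 120; 0 0 -50 0 0 0 120; 0 0 -60 0 0 0 120; 0 0 -66 0 0 0 120; 0 0 -72 0 0 0 120; 0 0 -78 0 0 0 120; 0 0 -84 0 0 0 120; 0 0 -90 0 0 0 120"

```text
clock: 3.15
tool_pos: [0.5152, 0.1971, 0.1544]
tcp_rot: [0.706, -0.706, -0.041, 0.041]
ft_force: [-0.6, 0.1, -0.3]
finger_gap: 0.0454
```

```bash
python3 -c "
from mv import *
rel([.506,.215,.155],.11)
for n in ['scene','side']:
  c=env.read_camera(n);cv2.imwrite(f'pics/{n}2.png',c['pixels'][:,:,::-1])
a=cv2.imread('pics/scene2.png')[120:270,240:460];b=cv2.imread('pics/side2.png')[150:300,150:370]
cv2.imwrite('pics/z2.png',cv2.resize(np.vstack([a,b]),None,fx=2,fy=2,interpolation=cv2.INTER_CUBIC))
"
```

```text
now [0.5152 0.1971 0.1544] t 3.15 F [-0.6  0.1 -0.3] gap 0.045
toolx [ 0.993  0.115 -0.   ] tooly [-0.  0. -1.] toolz [-0.115  0.993  0.   ]
shift [-7.1 -0.6 18.9] rot [-0.     0.005 -0.   ]
```

View pics/z2.png

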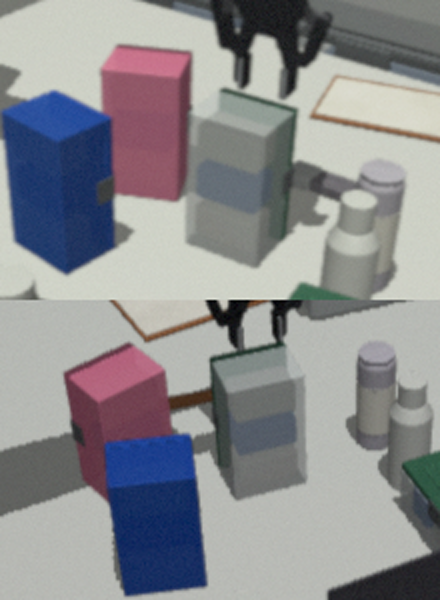

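```bash
python3 -c "
from mv import *
c=env.read_camera('wrist');cv2.imwrite('pics/wrist2.png',c['pixels'][:,:,::-1])
P=env.sense()['tool_pos']
for n,o in [('scene',(240,120)),('side',(150,150))]:
  p=proj(n,[P,P+[.03,.003,0],P-[.03,.003,0],[.4535,.205,.18],[.553,.214,.18]])-o; print(n,np.round(p*2))
a=cv2.imread('pics/scene2.png')[140:200,320:410];cv2.imwrite('pics/z3.png',cv2.resize(a,None,fx=8,fy=8,interpolation=cv2.INTER_CUBIC))
"
```

```text
scene [[260. 125.]
 [284. 131.]
 [237. 118.]
 [221.  88.]
 [298. 109.]]
side [[258.  67.]
 [280.  61.]
 [236.  72.]
 [208.  55.]
 [283.  38.]]
```

View pics/z3.png

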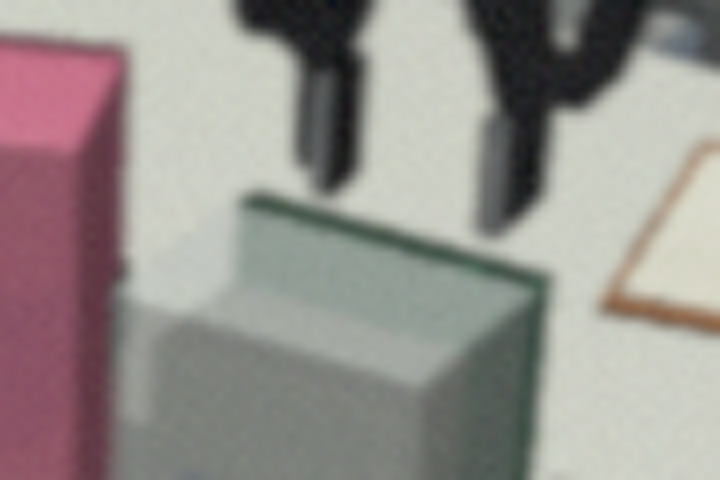

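View pics/wrist2.png

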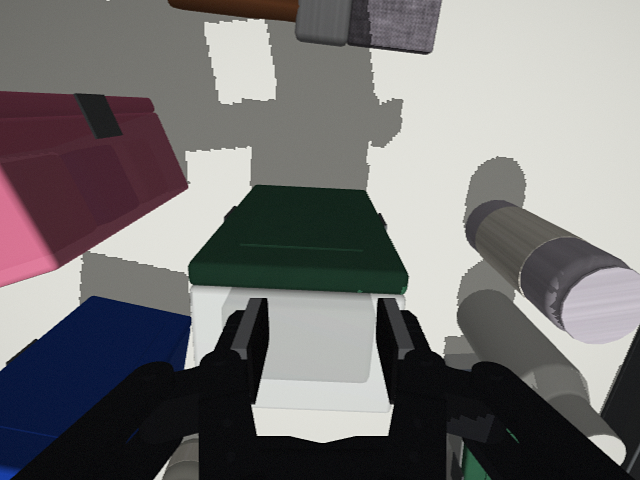

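```bash
python3 -c "
from mv import *
def tri(ps):
  A=[];b=[]
  for n,u,v in ps:
    p,d=ray(n,u,v);d/=np.linalg.norm(d);Q=np.eye(3)-np.outer(d,d);A.append(Q);b.append(Q@p)
  x=np.linalg.lstsq(np.vstack(A),np.concatenate(b),rcond=None)[0];return x,[np.round(proj(n,x)-(u,v),1).tolist() for n,u,v in ps]
print(env.sense()['q'])
print(tri([('scene',320+325/8,140+190/8),('side',150+238/2,150+45/2)]))
print(tri([('scene',320+492/8,140+232/8),('side',150+281/2,150+37/2)]))
a=cv2.imread('pics/side2.png')[140:200,230:320];cv2.imwrite('pics/z4.png',cv2.resize(a,None,fx=8,fy=8,interpolation=cv2.INTER_CUBIC))
"
```

```text
[ 2.67869385e-01 -6.56417338e-02  1.91061187e+00  1.29422993e-04
  1.29663672e+00  1.53245650e-01]
(array([0.48985073, 0.19170265, 0.19642148]), [[[0.1, -0.2]], [[0.0, 0.2]]])
(array([0.54496649, 0.1905522 , 0.19919179]), [[[-0.1, 0.3]], [[0.0, -0.3]]])
```

View pics/z4.png

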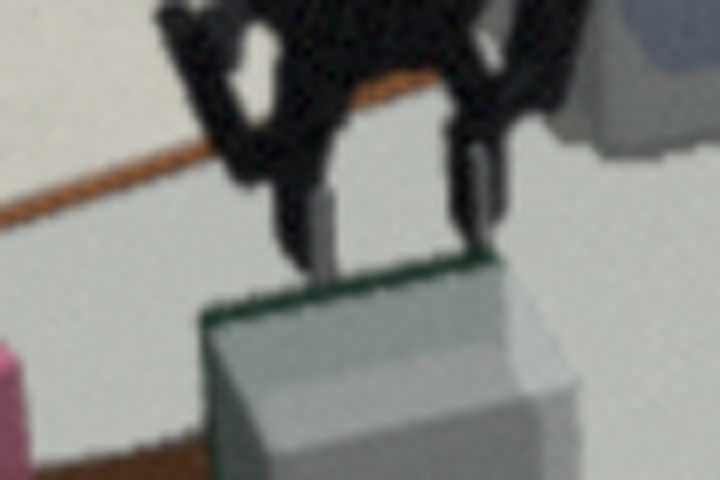

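```bash
python3 -c "
from mv import *
for z in (.14,.18):print(z,watz(188,275,z),watz(408,280,z),np.linalg.norm(watz(188,275,z)-watz(408,280,z)))
a,b=watz(258,185,0),watz(366,190,0);print(a,b,np.linalg.norm(a-b))
f=240/np.tan(np.radians(64.38/2));C=np.linalg.inv(TC)
for P in ([.025,0,.011],[.025,0,-.011],[.025,-.04,.011],[.025,-.04,-.011]):
  c=C@np.r_[P,1];print(P,322+f*c[0]/c[2],236.4+f*c[1]/c[2])
"
python3 - <<'E'
import cv2,numpy as np
a=cv2.imread('pics/scene0.png')[40:100,330:400];b=cv2.imread('pics/side0.png')[50:110,95:165]
cv2.imwrite('pics/z5.png',cv2.resize(np.hstack([a,b]),None,fx=5.5,fy=5.5,interpolation=cv2.INTER_CUBIC))
E
```

```text
0.14 [0.44154089 0.1829363  0.14      ] [0.5650407  0.19411987 0.14      ] 0.1240051493433116
0.18 [0.45469841 0.2029794  0.18      ] [0.55297234 0.21187863 0.18      ] 0.09867604968771797
[0.45718518 0.20822696 0.        ] [0.55335399 0.21482677 0.        ] 0.09639500394926488
[0.025, 0, 0.011] 369.7674318309143 257.384730885032
[0.025, 0, -0.011] 368.0484779720292 295.80627080736906
[0.025, -0.04, 0.011] 381.28042308512414 293.79759449767425
[0.025, -0.04, -0.011] 378.6681970468514 339.4653444674263
```

View pics/z5.png

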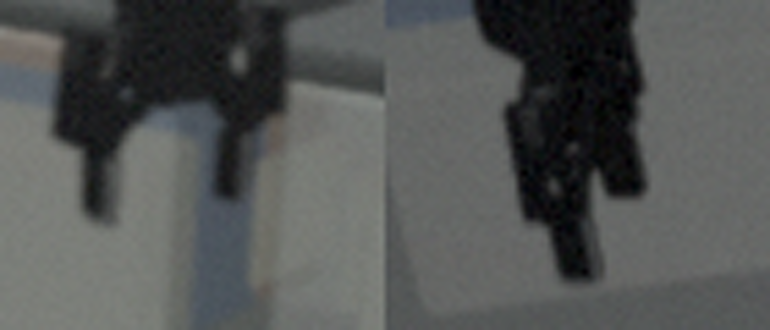

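The fingers stand over the box's top, so they haven't pushed anything yet. Triangulating the tips from the scene and side views puts them about 40 mm above the reported TCP, and the wrist view agrees. I'll back off, lower the tool and check again.

Call:
step_arm:
  commands: "0 0 25 0 0 0 120; 0 0 50 0 0 0 120; 0 0 75 0 0 0 120; -2 13 75 0 0 0 120; -3 25 75 0 0 0 120; -3 25 75 0 0 0 120; -3 25 75 0 0 0 120; -3 25 75 0 0 0 120"

```text
clock: 4.1
tool_pos: [0.504, 0.2708, 0.1297]
tcp_rot: [0.706, -0.706, -0.04, 0.04]
ft_force: [0.5, 0.4, 1.0]
finger_gap: 0.0455
```

```bash
python3 -c "
from mv import *
rel([.506,.215,.13],.11)
for n in ['scene','side','wrist']:
  c=env.read_camera(n);cv2.imwrite(f'pics/{n}6.png',c['pixels'][:,:,::-1])
a=cv2.imread('pics/scene6.png')[100:220,300:430];b=cv2.imread('pics/side6.png')[90:210,210:340]
cv2.imwrite('pics/z6.png',cv2.resize(np.hstack([a,b]),None,fx=3,fy=3,interpolation=cv2.INTER_CUBIC))
"
```

```text
now [0.504  0.2708 0.1297] t 4.1 F [0.5 0.4 1. ] gap 0.045
toolx [0.994 0.114 0.   ] tooly [ 0.  0. -1.] toolz [-0.114  0.994  0.   ]
shift [ -4.4  -0.3 -55.7] rot [-0.     0.004  0.   ]
```

View pics/z6.png

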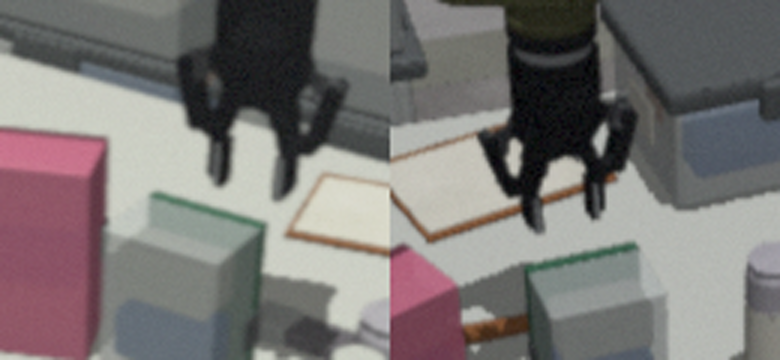

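View pics/wrist6.png

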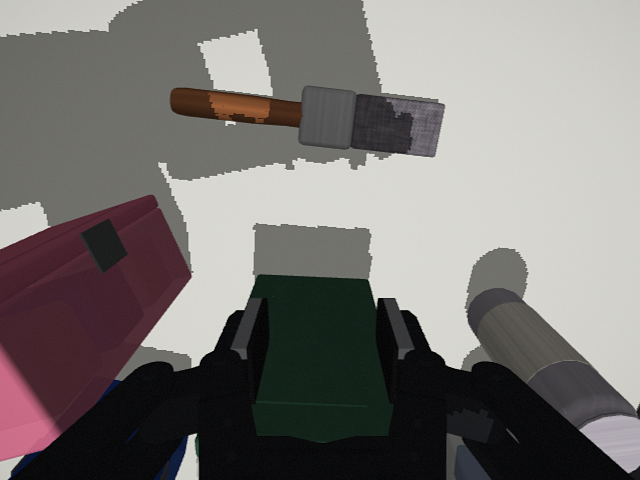

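```bash
cat >> h.py <<'E'
def tri(ps):
  A=[];b=[]
  for n,u,v in ps:
    p,d=ray(n,u,v);d/=np.linalg.norm(d);Q=np.eye(3)-np.outer(d,d);A.append(Q);b.append(Q@p)
  x=np.linalg.lstsq(np.vstack(A),np.concatenate(b),rcond=None)[0];return np.round(x,4),[np.round(proj(n,x)-(u,v),1).tolist() for n,u,v in ps]
E
python3 -c "
from h import *
print(tri([('scene',373,161),('side',260,166.7)]));print(tri([('scene',394.3,166),('side',278.7,162.3)]))"
```

```text
(array([0.4814, 0.2593, 0.1735]), [[[-0.4, 0.7]], [[0.0, -0.8]]])
(array([0.5339, 0.2697, 0.1709]), [[[-0.7, 1.2]], [[0.0, -1.2]]])
```

Call:
step_arm:
  commands: "0 7 0 0 0 0 120; 0 14 -12 0 0 0 120; 0 14 -25 0 0 0 120; 0 14 -35 0 0 0 120; 0 14 -43 0 0 0 120; 0 14 -49 0 0 0 120; 0 14 -54 0 0 0 120; 0 14 -59 0 0 0 120"

```text
clock: 5.05
tool_pos: [0.5108, 0.2127, 0.116]
tcp_rot: [0.706, -0.706, -0.041, 0.04]
ft_force: [-0.1, 1.8, 1.3]
finger_gap: 0.0451
```

```bash
cat > pic.py <<'E'
import sys
from mv import *
k=sys.argv[1]
rel([.506,.215,.13],.11)
I=[]
for n,o in (('scene',(90,230)),('side',(100,150))):
  c=env.read_camera(n);cv2.imwrite(f'pics/{n}{k}.png',c['pixels'][:,:,::-1])
  I.append(c['pixels'][o[0]:o[0]+240,o[1]:o[1]+260,::-1])
cv2.imwrite(f'pics/z{k}.png',cv2.resize(np.hstack(I),None,fx=1.5,fy=1.5,interpolation=cv2.INTER_CUBIC))
E
python3 pic.py 7
```

```text
now [0.5108 0.2127 0.116 ] t 5.05 F [-0.1  1.8  1.3] gap 0.045
toolx [0.993 0.115 0.001] tooly [ 0.001  0.001 -1.   ] toolz [-0.115  0.993  0.001]
shift [ -4.5 -14.    2.8] rot [-0.001  0.005  0.001]
```

View pics/z7.png

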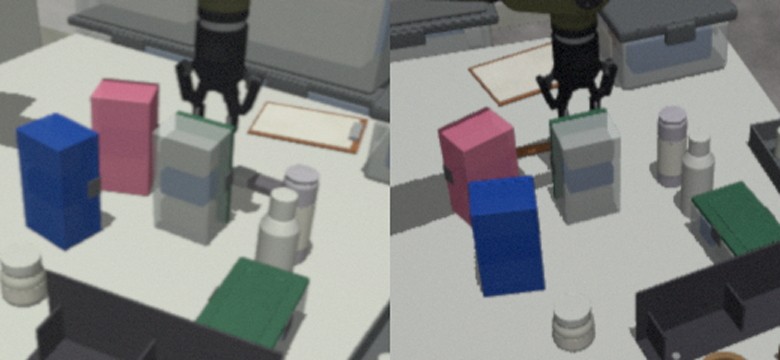

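The fingertips are now behind the lid just below its top edge (scene crop 205,115), and there is about 1.8 N of contact. Pushing on.

Call:
step_arm:
  commands: "0 0 -5 0 0 0 120; 0 0 -10 0 0 0 120; 0 0 -15 0 0 0 120; 0 0 -20 0 0 0 120; 0 0 -25 0 0 0 120; 0 0 -30 0 0 0 120; 0 0 -34 0 0 0 120; 0 0 -38 0 0 0 120"

```text
clock: 5.95
tool_pos: [0.5147, 0.1745, 0.1153]
tcp_rot: [-0.706, 0.706, 0.041, -0.041]
ft_force: [-0.1, 1.8, 0.1]
finger_gap: 0.0451
```

```bash
python3 pic.py 8
```

```text
now [0.5147 0.1745 0.1153] t 5.95 F [-0.1  1.8  0.1] gap 0.045
toolx [ 0.993  0.115 -0.   ] tooly [-0. -0. -1.] toolz [-0.115  0.993 -0.   ]
shift [ -4.  -14.7  41.2] rot [ 0.     0.005 -0.   ]
```

View pics/z8.png

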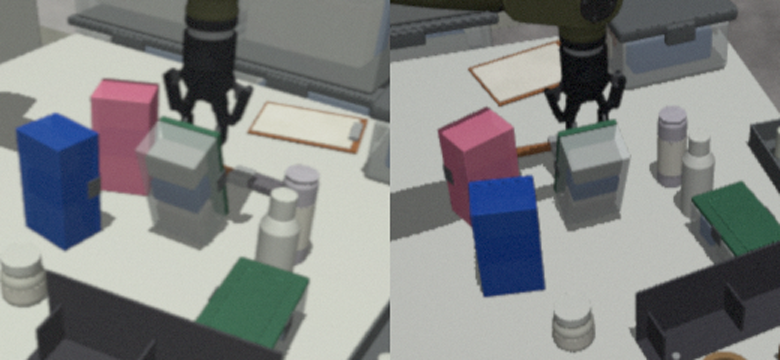

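The box is tipping about its base edge without sliding, at roughly 15° so far. Continuing.

Call:
step_arm:
  commands: "0 0 -5 0 0 0 120; 0 0 -10 0 0 0 120; 0 0 -15 0 0 0 120; 0 0 -19 0 0 0 120; 0 0 -23 0 0 0 120; 0 0 -27 0 0 0 120; 0 0 -30 0 0 0 120; 0 0 -30 0 0 0 120"

```text
clock: 6.85
tool_pos: [0.5182, 0.1449, 0.1154]
tcp_rot: [-0.706, 0.706, 0.04, -0.04]
ft_force: [-0.0, 0.7, -0.4]
finger_gap: 0.0451
```

```bash
python3 pic.py 9
```

```text
now [0.5182 0.1449 0.1154] t 6.85 F [-0.   0.7 -0.4] gap 0.045
toolx [ 0.993  0.114 -0.   ] tooly [-0. -0. -1.] toolz [-0.114  0.993 -0.   ]
shift [ -4.1 -14.6  71.1] rot [ 0.     0.005 -0.   ]
```

View pics/z9.png

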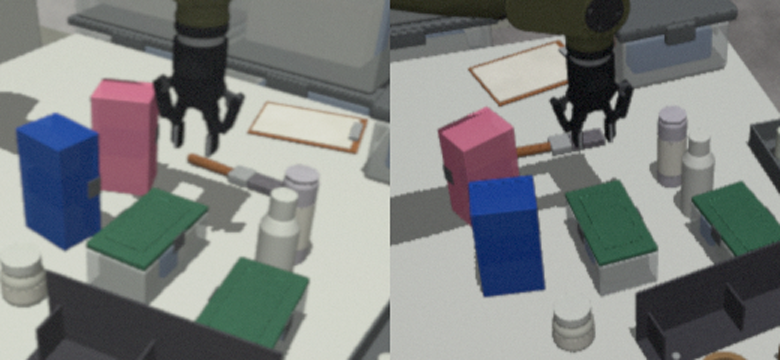

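The box has fallen onto its base with the green lid up (scene crop 148,230). Next I'll measure its pose.

```bash
python3 - <<'E'
import cv2,numpy as np
a=cv2.imread('pics/scene9.png')[205:345,230:430];b=cv2.imread('pics/side9.png')[210:350,250:450]
cv2.imwrite('pics/z10.png',cv2.resize(np.vstack([a,b]),None,fx=4*.5,fy=4*.5,interpolation=cv2.INTER_CUBIC))
cv2.imwrite('pics/z10a.png',cv2.resize(a,None,fx=4,fy=4,interpolation=cv2.INTER_CUBIC))
cv2.imwrite('pics/z10b.png',cv2.resize(b,None,fx=4,fy=4,interpolation=cv2.INTER_CUBIC))
E
```

```text
(no output)
```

View pics/z10a.png

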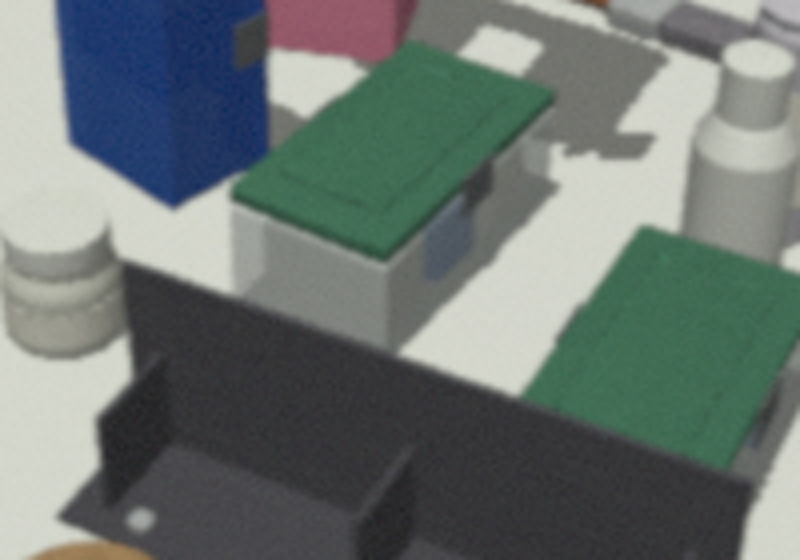

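View pics/z10b.png

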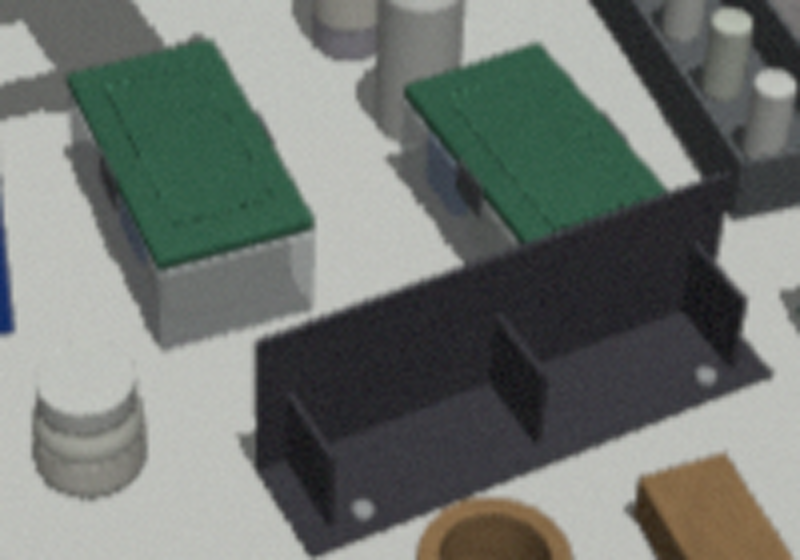

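```bash
cat > fit.py <<'E'
from h import *
from scipy.optimize import least_squares
sc=lambda u,v:("scene",230+u/4,205+v/4)
sd=lambda u,v:("side",250+u/4,210+v/4)
def fitrect(obs,p0):
    def f(p):
        c,s=np.cos(p[2]),np.sin(p[2])
        return np.concatenate([(proj(o[0],[p[0]+c*x-s*y,p[1]+s*x+c*y,z])-o[1:]).ravel() for o,(x,y,z) in obs])
    r=least_squares(f,p0,loss="soft_l1");print(np.round(r.x,4),np.round(f(r.x).reshape(-1,2),1).tolist());return r.x
# frames: x toward stop, y away from robot(along stop)
L=lambda sx,sy:(.09*sx,.05*sy,.08)
def instop(b,S):
    d=b[:2]-S[:2];u=np.array([np.cos(S[2]),np.sin(S[2])]);v=np.array([-u[1],u[0]])
    print("in stop: x %.4f y %.4f ang %.4f"%(d@u,d@v,b[2]-S[2]))
E
cat > a.py <<'E'
from fit import *
S=fitrect([(sc(125,260),(.002,-.07,.11)),(sc(752,484),(.002,.24,.11)),(sd(258,343),(.002,-.07,.11)),(sd(725,180),(.002,.24,.11)),(sd(258,467),(.004,-.07,0))],[.57,-.15,-1.41])
B=fitrect([(sc(235,192),L(1,-1)),(sc(380,257),L(1,1)),(sc(555,97),L(-1,1)),(sc(412,42),L(-1,-1)),(sd(70,75),L(-1,-1)),(sd(210,40),L(-1,1)),(sd(313,222),L(1,1)),(sd(162,265),L(1,-1))],[.5,.04,-1.45])
Rb=fitrect([(sc(645,228),L(-1,-1)),(sd(405,92),L(-1,-1)),(sd(540,45),L(-1,1))],[.73,-.03,-1.41])
instop(B,S);instop(Rb,S)
tail=B[:2]-.09*np.array([np.cos(B[2]),np.sin(B[2])]);print("tail",tail)
np.save("S.npy",S)
E
python3 a.py
```

```text
[ 0.5672 -0.1453 -1.4153] [[-0.7, 0.3], [0.4, 0.4], [-1.0, -1.5], [1.0, -3.5], [-0.4, 1.0]]
[ 0.5163  0.035  -1.5139] [[-3.7, 0.1], [0.0, 0.5], [0.1, -0.3], [-1.4, 0.2], [-0.5, -0.8], [1.9, -1.0], [1.8, -0.7], [-0.7, -0.9]]
[ 0.7209 -0.0354 -1.4413] [[-2.5, 0.1], [-0.0, -1.8], [1.1, -0.8]]
in stop: x -0.1860 y -0.0224 ang -0.0986
in stop: x -0.0847 y 0.1689 ang -0.0261
tail [0.51113997 0.12487674]
```

```bash
python3 -c "
from mv import *
rel([.500,.168,.005],.155)"
```

```text
now [0.5182 0.1452 0.1154] t 6.95 F [-0.4  0.   0.3] gap 0.045
toolx [0.993 0.115 0.   ] tooly [ 0.  0. -1.] toolz [-0.115  0.993  0.   ]
shift [-15.5 110.4  24.7] rot [-0.   -0.04  0.  ]
```

Call:
step_arm:
  commands: "-15 0 25 0 -0.04 0 120; -15 20 25 0 -0.04 0 120; -15 45 25 0 -0.04 0 120; -15 65 25 0 -0.04 0 120; -15 85 25 0 -0.04 0 120; -15 95 25 0 -0.04 0 120; -15 95 25 0 -0.04 0 120; -15 95 25 0 -0.04 0 120"

```text
clock: 7.75
tool_pos: [0.5009, 0.1685, 0.0211]
tcp_rot: [0.705, -0.705, -0.055, 0.055]
ft_force: [-0.0, 0.6, 0.1]
finger_gap: 0.0453
```

```bash
python3 pic.py 11
```

```text
now [0.5009 0.1685 0.0211] t 7.75 F [-0.   0.6  0.1] gap 0.045
toolx [0.988 0.154 0.001] tooly [ 0.001  0.    -1.   ] toolz [-0.154  0.988  0.   ]
shift [  12.3 -108.9   45.1] rot [-0.     0.045  0.001]
```

View pics/z11.png

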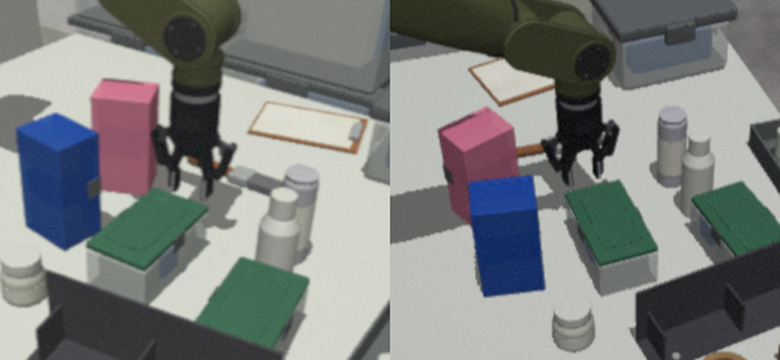

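```bash
python3 -c "
from h import *
print(tri([('scene',346.7,215.3),('side',272,222)]),tri([('scene',366.5,219),('side',289.5,217.5)]))"
python3 - <<'E'
import cv2,numpy as np
a=cv2.imread('pics/scene11.png')[165:235,320:400];b=cv2.imread('pics/side11.png')[170:240,250:330]
cv2.imwrite('pics/z12.png',cv2.resize(np.hstack([a,b]),None,fx=5,fy=5,interpolation=cv2.INTER_CUBIC))
E
```

```text
(array([0.4815, 0.1541, 0.0712]), [[[-0.4, 0.7]], [[-0.1, -0.8]]]) (array([0.5302, 0.1623, 0.072 ]), [[[-1.1, 2.0]], [[-0.1, -2.0]]])
```

View pics/z12.png

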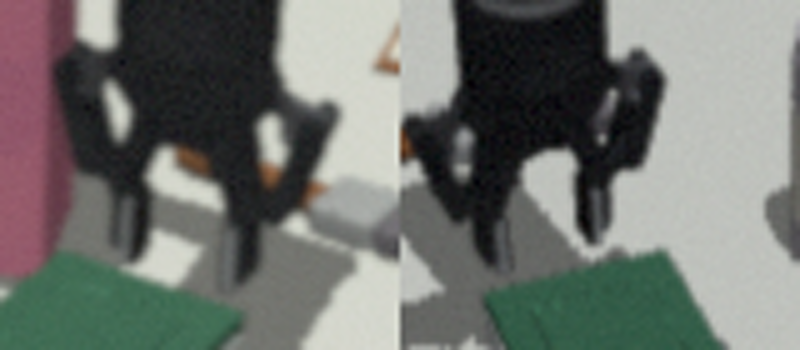

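Call:
step_arm:
  commands: "0 10 0 0 0 0 120; 0 20 0 0 0 0 120; 0 20 -15 0 0 0 120; 0 20 -25 0 0 0 120; 0 20 -33 0 0 0 120; 0 20 -41 0 0 0 120; 0 20 -49 0 0 0 120; 0 20 -57 0 0 0 120"

```text
clock: 8.65
tool_pos: [0.5093, 0.1114, 0.0005]
tcp_rot: [0.705, -0.705, -0.055, 0.055]
ft_force: [-0.6, 2.0, -0.1]
finger_gap: 0.0453
```

```bash
python3 pic.py 13
```

```text
now [5.093e-01 1.114e-01 5.000e-04] t 8.65 F [-0.6  2.  -0.1] gap 0.045
toolx [0.988 0.154 0.   ] tooly [ 0.  0. -1.] toolz [-0.154  0.988  0.   ]
shift [  12.7 -129.4  102.9] rot [-0.     0.045  0.   ]
```

View pics/z13.png

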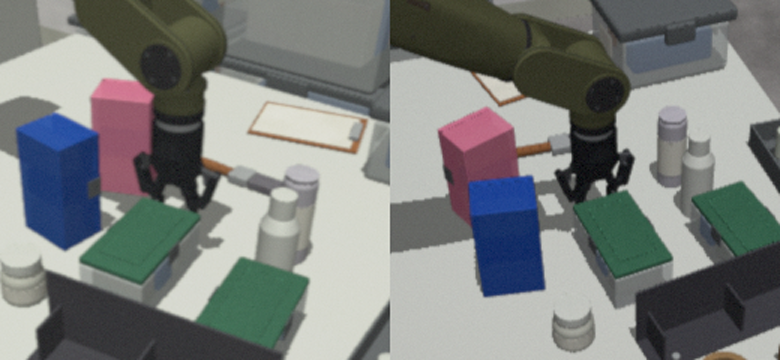

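The fingers are on the box's tail end and the box is sliding towards the stop. Continuing.

Call:
step_arm:
  commands: "0 0 -8 0 0 0 120; 0 0 -16 0 0 0 120; 0 0 -24 0 0 0 120; 0 0 -32 0 0 0 120; 0 0 -39 0 0 0 120; 0 0 -45 0 0 0 120; 0 0 -50 0 0 0 120; 0 0 -54 0 0 0 120"

```text
clock: 9.55
tool_pos: [0.5177, 0.0583, 0.0005]
tcp_rot: [0.705, -0.705, -0.055, 0.055]
ft_force: [-0.3, 2.3, 1.7]
finger_gap: 0.0452
```

```bash
python3 pic.py 14; python3 - <<'E'
import cv2,numpy as np
a=cv2.imread('pics/scene14.png')[205:345,230:430];b=cv2.imread('pics/side14.png')[210:350,250:450]
cv2.imwrite('pics/z14a.png',cv2.resize(a,None,fx=4,fy=4,interpolation=cv2.INTER_CUBIC))
cv2.imwrite('pics/z14b.png',cv2.resize(b,None,fx=4,fy=4,interpolation=cv2.INTER_CUBIC))
E
```

```text
now [5.177e-01 5.830e-02 5.000e-04] t 9.55 F [-0.3  2.3  1.7] gap 0.045
toolx [0.988 0.154 0.   ] tooly [ 0.  0. -1.] toolz [-0.154  0.988  0.   ]
shift [  12.6 -129.5  156.7] rot [-0.     0.045  0.   ]
```

View pics/z14a.png

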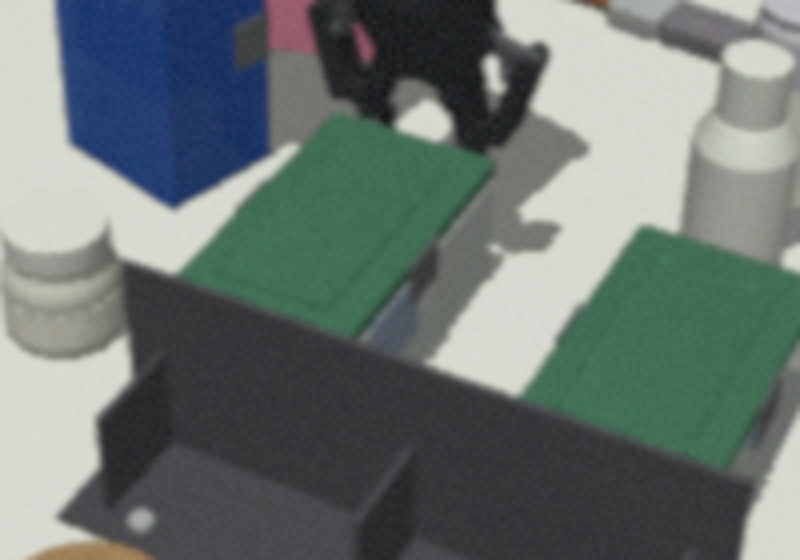

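View pics/z14b.png

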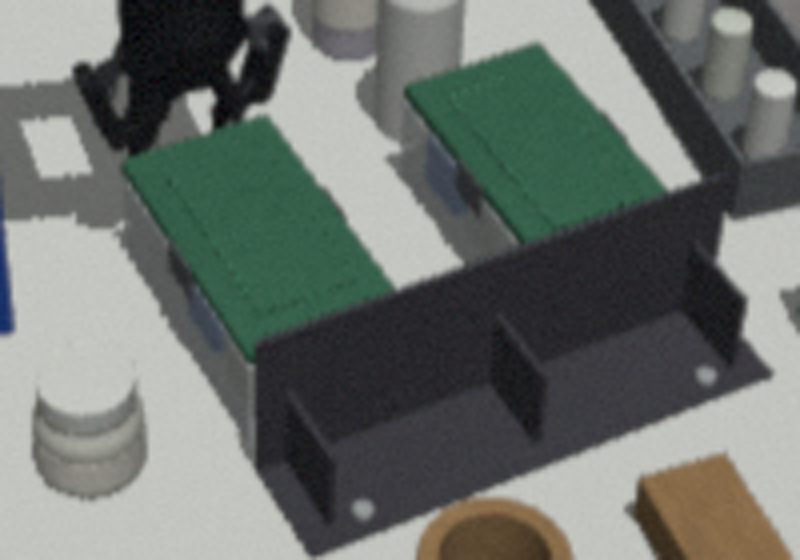

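```bash
cat > b.py <<'E'
from fit import *
S=np.load("S.npy")
B=fitrect([(sc(493,162),L(-1,1)),(sc(332,115),L(-1,-1)),(sd(123,162),L(-1,-1)),(sd(267,117),L(-1,1))],[.53,-.04,-1.45])
instop(B,S)
E
python3 b.py
```

```text
[ 0.5366 -0.0473 -1.4041] [[0.0, 0.8], [-0.9, 0.3], [-0.5, -0.6], [0.4, -1.7]]
in stop: x -0.1015 y -0.0150 ang 0.0112
```

The box is now square, with about 10 mm left to the stop. Creeping in.

Call:
step_arm:
  commands: "0 0 -2 0 0 0 120; 0 0 -4 0 0 0 120; 0 0 -6 0 0 0 120; 0 0 -7 0 0 0 120; 0 0 -8 0 0 0 120; 0 0 -9 0 0 0 120; 0 0 -10 0 0 0 120; 0 0 -10 0 0 0 120"

```text
clock: 10.45
tool_pos: [0.5191, 0.0486, 0.0004]
tcp_rot: [-0.705, 0.705, 0.055, -0.055]
ft_force: [-0.5, 3.2, -0.4]
finger_gap: 0.0451
```

Call:
step_arm:
  commands: "0 0 -1 0 0 0 120; 0 0 -2 0 0 0 120; 0 0 -3 0 0 0 120; 0 0 -3 0 0 0 120; 0 0 -4 0 0 0 120; 0 0 -4 0 0 0 120; 0 0 -4 0 0 0 120; 0 0 -4 0 0 0 120"

```text
clock: 11.25
tool_pos: [0.5197, 0.0447, 0.0004]
tcp_rot: [-0.705, 0.705, 0.055, -0.055]
ft_force: [-1.3, 2.5, 0.6]
finger_gap: 0.0453
```

Call:
step_arm:
  commands: "0 0 -1 0 0 0 120; 0 0 -2 0 0 0 120; 0 0 -2 0 0 0 120; 0 0 -3 0 0 0 120; 0 0 -3 0 0 0 120; 0 0 -4 0 0 0 120; 0 0 -4 0 0 0 120; 0 0 -4 0 0 0 120"

```text
clock: 12.05
tool_pos: [0.5203, 0.0414, 0.0004]
tcp_rot: [0.705, -0.705, -0.055, 0.055]
ft_force: [-0.4, 4.9, 0.2]
finger_gap: 0.0449
```

Call:
step_arm:
  commands: "0 0 -1 0 0 0 120; 0 0 -1 0 0 0 120; 0 0 -2 0 0 0 120; 0 0 -2 0 0 0 120; 0 0 -2 0 0 0 120; 0 0 -2 0 0 0 120; 0 0 -2 0 0 0 120; 0 0 -2 0 0 0 120"

```text
clock: 12.85
tool_pos: [0.5205, 0.0407, 0.0006]
tcp_rot: [0.706, -0.704, -0.055, 0.055]
ft_force: [-1.6, 10.7, 2.7]
finger_gap: 0.046
```

```bash
python3 pic.py 15; python3 - <<'E'
import cv2,numpy as np
a=cv2.imread('pics/scene15.png')[205:345,230:430];b=cv2.imread('pics/side15.png')[210:350,250:450]
cv2.imwrite('pics/z15a.png',cv2.resize(a,None,fx=4,fy=4,interpolation=cv2.INTER_CUBIC))
cv2.imwrite('pics/z15b.png',cv2.resize(b,None,fx=4,fy=4,interpolation=cv2.INTER_CUBIC))
E
```

```text
now [0.5205 0.0407 0.0006] t 12.85 F [-1.6 10.7  2.7] gap 0.046
toolx [0.988 0.154 0.   ] tooly [-0.     0.003 -1.   ] toolz [-0.154  0.988  0.003]
shift [  12.6 -128.8  174.9] rot [-0.003  0.045  0.   ]
```

View pics/z15a.png

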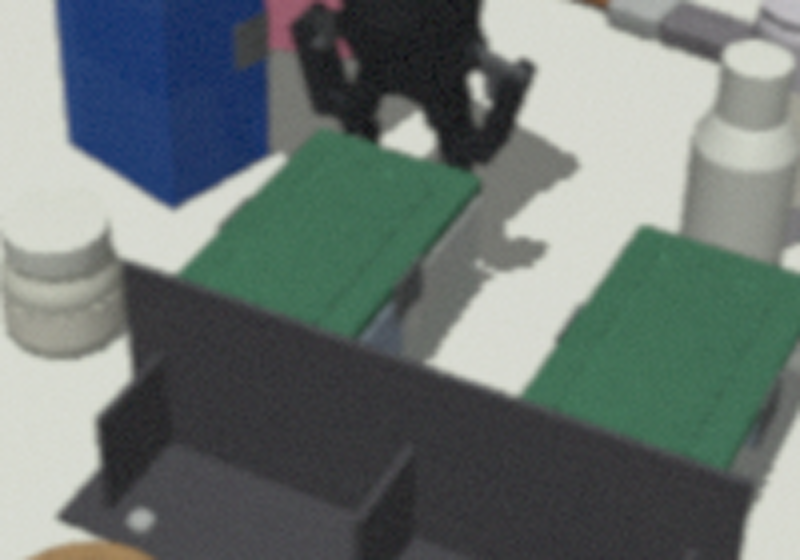

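View pics/z15b.png

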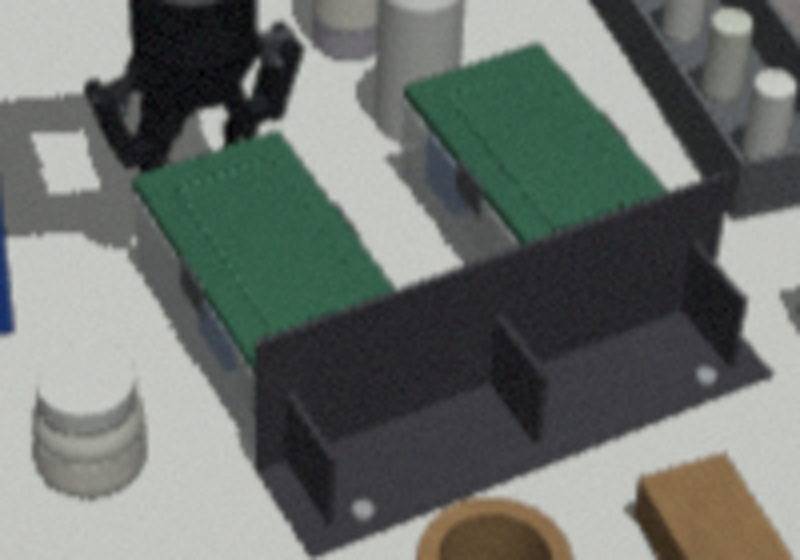

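```bash
cat > c.py <<'E'
from fit import *
S=np.load("S.npy")
B=fitrect([(sc(482,184),L(-1,1)),(sc(320,130),L(-1,-1)),(sd(134,182),L(-1,-1)),(sd(280,134),L(-1,1))],[.53,-.04,-1.45])
instop(B,S)
E
python3 c.py
```

```text
[ 0.5382 -0.0649 -1.4296] [[-0.5, -0.0], [-1.0, 0.3], [-0.1, -1.6], [0.9, -1.5]]
in stop: x -0.0839 y -0.0161 ang -0.0143
```

The force rose to 10.7 N while the tool stood still, so the box is seated against the stop. It measures x ≈ -0.084 m, y ≈ -0.016 m and an angle of about -0.014 rad. Backing off.

Call:
step_arm:
  commands: "0 0 5 0 0 0 120; 0 0 15 0 0 0 120; 0 0 30 0 0 0 120; 0 0 45 0 0 0 120; 0 -20 60 0 0 0 120; 0 -50 60 0 0 0 120; 0 -80 60 0 0 0 120; 0 -80 60 0 0 0 120"

```text
clock: 13.75
tool_pos: [0.5148, 0.0996, 0.0855]
tcp_rot: [-0.705, 0.705, 0.058, -0.052]
ft_force: [0.6, -0.2, 0.9]
finger_gap: 0.0453
```

```bash
python3 pic.py 16; python3 - <<'E'
import cv2,numpy as np
for n in("scene","side"):
    d=cv2.absdiff(cv2.imread(f'pics/{n}16.png'),cv2.imread(f'pics/{n}15.png'))[200:350,250:450];print(n,d.max())
E
```

```text
now [0.5148 0.0996 0.0855] t 13.75 F [ 0.6 -0.2  0.9] gap 0.045
toolx [0.988 0.156 0.009] tooly [ 0.009  0.001 -1.   ] toolz [-0.156  0.988 -0.001]
shift [  9.7 -44.5 115.3] rot [0.001 0.046 0.009]
scene 197
side 194
```

View pics/scene16.png

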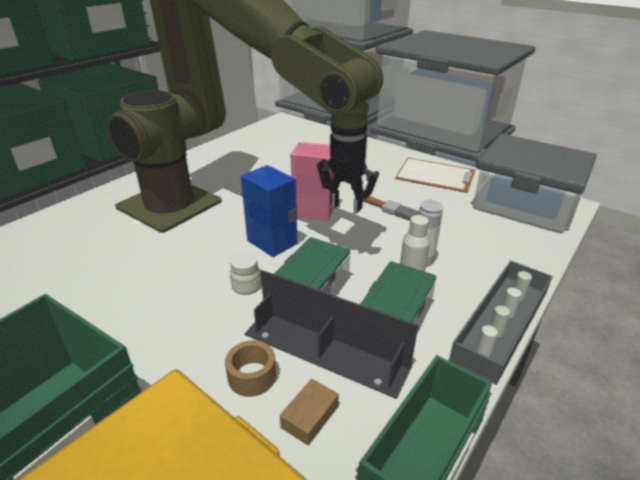

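View pics/side16.png

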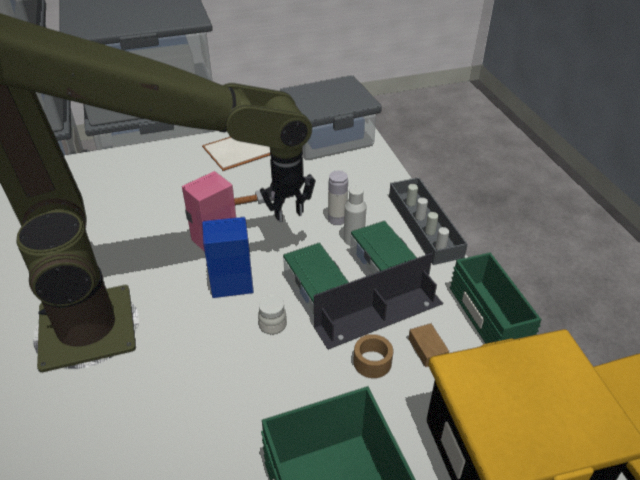

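Call:
step_arm:
  commands: "0 0 0 0 0 0 120; 0 0 0 0 0 0 120; 0 0 0 0 0 0 120; 0 0 0 0 0 0 120; 0 0 0 0 0 0 120; 0 0 0 0 0 0 120; 0 0 0 0 0 0 120; 0 0 0 0 0 0 120"

```text
clock: 14.65
tool_pos: [0.5115, 0.0982, 0.0805]
tcp_rot: [-0.705, 0.705, 0.055, -0.055]
ft_force: [0.8, 0.3, -0.7]
finger_gap: 0.045
```

```bash
python3 -c "
from cell import env
print(env.hand_in())"
```

```text
the job is handed in; nothing more can be done
None
```

I tipped the box onto its base by pushing high on the lid with the part-closed fingers. I then slid it end-on against the stop, backed the gripper off, and handed in at about 14.7 s. No verdict was reported.

**Last checks:**
- **Box position:** the last fit, with the fingers still pressing, put the box centre at x ≈ -0.084 m and y ≈ -0.016 m in the stop's frame, about 0.014 rad off square. The row box, which is at the stop, fitted to x ≈ -0.085 m. After the gripper backed off I only compared the tail corners with that fit by eye; they had not moved.
- **Contact with the stop:** the push force rose from about 2.5 N to 10.7 N while the tool stood still, so the box is seated.
- **Other things:** the row box and the other items look unmoved in both pictures. I did not measure them again.

**Disagreements:**
- **Finger height:** the camera views put the real fingertips about 40 mm above the reported TCP. My first push therefore passed over the top of the box without touching it. I lowered the tool to allow for this for the rest of the job.
- **Picture comparison:** an automatic before/after check of the area round the box showed large changes. The gripper was leaving that area in the same frames, so the check says nothing about the box.

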